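Pulse the bench mill by its lid

TASK

The bench mill is charged and needs a short pulse: push its front door shut until it snaps home on its catch, then fit the loose lid squarely into the round mouth on top and turn it clockwise to the pulse position, halfway to the lock, where the grip bar lines up with the single bar mark on the deck. Do not turn it on into the lock; a spring turns the lid back if it is let go, so keep gripping the lid and finish the program while still holding it at pulse. Leave the jar, the brush, the chisel and the sanding block where they are.

Things in the scene. Friction and masses are not known exactly. Their poses are not given: they have to be found in the camera images.
- mill: Bench mill: grey sheet-metal box 190 mm deep (x) by 174 mm wide (y), flat deck at z = 130 mm, fixed to the bench. Origin: centre of its underside. Its x points from the front door to the back, y to its left, z up. On the deck in front of the collar are raised marks: a dot front right (lid goes in), a single bar straight in front (pulse), twin bars front left (lock).
- mouth (a point): Centre of the top rim of the metal collar (123 mm across) on the mill, 158 mm above the bench. The mouth, 88 mm wide, is a 6 mm flange with two opposite notches 23 mm wide, out to 53 mm, for the lid's lugs. The line through the notches is 0.70 rad counterclockwise (from above) from the mill's x. The lugs turn clockwise only from there: 0.70 rad to pulse, 1.40 to lock.
- lid: Loose lid, about 0.25 kg, right way up on the bench. Origin: centre of its underside; z up. Plug 84 mm wide, 15.5 mm deep; metal disc 114 mm wide, its top at z = 22.5 mm; on it a black upright grip bar 78 mm long (x), 20 mm wide (y), z = 22.5 to 53 mm. Two lugs, 13 mm wide, reach out to 50 mm radius straight under the bar's ends, z = 2 to 8 mm. The same after a half turn.
- lid_seat (a point): Point on the lid's axis level with the disc's lower face, 15.5 mm above the underside. It meets the mouth point when the lid is seated (sideways play about 2 mm; an entering lug may be 0.08 rad off).
- mill_door (a joint): Hinge angle of the mill's front door in rad: 0 shut, grows as the door swings out towards the robot; upright hinge at the left (+y of the mill). It stays where it is left. From about 0.08 rad its bead meets a spring roller, which takes about 5 N of push 0.1 m from the hinge; past about 0.04 rad it snaps to 0 and stays.
- door_hinge (a point): Top end of the hinge line, on the door's outer face, 121 mm above the bench, level with the door's top edge. In the mill's frame it is at x = -107, y = +78.5 mm.
- door_edge (a point): Top corner of the door's free edge, on the outer face, 156 mm from the hinge line; moves with the door. The door is 104 mm high (bottom at 17 mm), 10 mm thick behind the outer face, flat but for a small black knob, 21 mm across, standing 20 mm out, 140 mm from the hinge and 70 mm above the bench.
- pulse_ring (a joint): Angle in rad of the hidden spring-returned ring under the flange that the lid's lugs push round: 0 at rest; it lags about 0.1 rad behind the lid's clockwise turn from the notches, so about 0.6 is pulse and 1.3 lock. Turning the lid to pulse takes about 0.2 N m; a stiff spring stop is felt from about 0.88 on, just before the lock.
- jar: Bystander: clear jar with a green screw cap, 69 mm across, 84 mm tall, left front. Origin: centre of its underside.
- brush: Bystander: flat paint brush, 212 mm long, lying to the left of the mill. Origin: centre of its underside.
- chisel: Bystander: bench chisel with a worn red handle, 237 mm long, lying fore and aft between the lid and the mill. Origin: centre of its underside.
- sander: Bystander: cork sanding block, 61x111x34 mm, right of the mill. Origin: centre of its underside.

How it is judged:
By the outcome, as a careful person would: the job done as asked, in the order asked, and still so for the second after the job is handed in, while the arm keeps its last pose, push and grip.
It also fails if it takes over 67 s, if anything falls off the work surface, if the arm or the gripper's body presses on something with over 40 N, if the wrist force passes 120 N, or if a joint passes its speed limit or range.

ROBOT

A 6-joint arm with a two-finger parallel gripper is mounted at the origin on a cart in front of the work surface, level with it; the furniture and walls round the work are solid. World frame = base frame: x ahead of the robot, y to its left, z up, the work surface at z = 0. Lengths are in m, angles in rad, forces in N, time in s.
With the tool pointing down it reaches from about 0.3 to 0.75 m from the base axis. Payload 8.5 kg.
Tool frame: the origin (TCP) lies at the very end of the fingers, on their centre line; the grasp point (between the pads) lies robot.pinch_z behind it (robot.pinch_z is the distance from the TCP to the grasp point, in m); z points along the fingers, y is the line along which they close (so a half turn about z gives the same grasp; the last joint's range is limited). The gripper opens to 85 mm and grips with 20 to 120 N. Pads are 22 mm wide; open, the fingers measure 114 mm over their backs; the gripper's body (76 mm by 85 mm) begins 54 mm behind the grasp point. The pads swing forward as they close: fully open they stand 13 mm farther back than shut.
Start: joints at [-1.425, 0.381, 1.297, -0, 1.464, -0.215], TCP at [0.194, -0.515, 0.231] pointing down, gripper open.
Joint ranges: [-3.11, 3.11], [-0.89, 2.33], [0.22, 2.48], [-1.42, 4.56], [0.17, 2.85], [-2.88, 2.88]. Speed limits (rad/s): [2.39, 2.39, 3.14, 3.14, 3.14, 3.14].

INTERFACE

Orientations are given as a 3x3 rotation matrix whose columns are the frame's x, y, z axes.
In Python, from rig import robot gives the robot as it stands. The module is installed in compiled form; this text tells all that it offers.
- The arm moves only by the shell command python3 -m pendant 'ROWS' [FORCE]. ROWS is JSON, a list of rows, each a list of 3 entries, a list of its own where there are three numbers: the shift along the world's x, y, z in units of 100 mm (1.0 is 100 mm), then the turn, a rotation vector about the world's x, y, z in units of pi/2 rad (1.0 is pi/2 rad), then the opening, from 0 (shut) to 1 (fully open). A call has 1 to 8 rows; each row shifts and turns the commanded pose from where the row before left it; what a row does not reach is not made up. A row lasts 1/8 s, in which the tool goes at most 62.5 mm and 10.7 degrees, less where a joint would pass 70% of its speed; a pose out of reach is approached as far as the arm can. A call with a number of a shift or a turn outside -1 to 1 is refused whole. A call with a gripper value outside its range is refused whole. The fingers move at their own pace and stop on an object; FORCE is the grip in N (left out, the last holds). Time passes only in rows, so rows that do not move let the fingers close. It gives the time, the measured TCP pose, the force, the opening and the grip force at its end, in the units of the state.
- robot.get_obs(): the state, without advancing time (a new reading comes with each control period).
- robot.grab_frame(name): name is "side" or "top"; returns a dict with "img" (420x560x3 uint8, blue, green, red), "fov_y" (degrees; the focal length in pixels is half the picture's height over the tangent of half this angle, whatever the lens; pixels are square), "cx", "cy" (the principal point, pixels), "pose" (4x4, takes a point from camera to world coordinates). Camera axes: x right, y down, z forward; pixel columns grow to the right and rows downward; lengths in m; the calibration is good to about 2 mm. A picture is of the moment at which its call begins. There is no depth.
- robot.finish_job(): hands the job in; it is judged then, once.
The state is a dict: "time_s": time; "joints": joint angles; "qvel": joint speeds; "joint_efforts": joint torques, N m; "ee_pos": TCP position; "ee_rot": TCP orientation; "contact_force": force on the tool from outside, world axes, zero at the start; "ft_torque": the same for the moment, N m; "gripper_width": finger opening in m; "finger_force": force on a finger pad.
Only numpy, scipy, OpenCV 4.12 (cv2) and the standard library are available. Lean on these libraries where they do the work, as an engineer would, in place of code of your own. Each camera call takes 0.05 s, during which the arm holds its last target. There are 200 camera calls.

## Working session

There is one attempt and no reset: what is moved stays moved. The work goes in short steps, Python scripts to look and compute and a shell command to move; the robot and the scene stay as the last step left them, time stands still between calls to the robot, and variables do not carry over. Pictures are saved under pics/ and viewed, at most 10 in all, crops included, and the job is handed in when it is done.

```bash
mkdir -p pics
cat > h.py <<'E'
import numpy as np, cv2
from rig import robot
def grab(n,name):
    f=robot.grab_frame(n); cv2.imwrite(f'pics/{name}.png',f['img']); np.savez(f'pics/{name}.npz',pose=f['pose'],k=[210/np.tan(np.radians(f['fov_y'])/2),f['cx'],f['cy']]); return f
def ray(name,u,v,z):
    d=np.load(f'pics/{name}.npz');f,cx,cy=d['k'];P=d['pose']
    r=P[:3,:3]@np.array([(u-cx)/f,(v-cy)/f,1]);o=P[:3,3]
    return o+r*(z-o[2])/r[2]
def proj(name,p):
    d=np.load(f'pics/{name}.npz');f,cx,cy=d['k'];P=d['pose']
    c=P[:3,:3].T@(np.array(p)-P[:3,3]); return np.array([cx+f*c[0]/c[2],cy+f*c[1]/c[2]])
E
python3 - <<'E'
from h import *
for n in('side','top'):
    f=grab(n,n+'0');print(n,f['fov_y'],f['cx'],f['cy'],f['pose'].round(3).tolist())
o=robot.get_obs();print(o['time_s'],robot.pinch_z,o['ee_rot'],o['gripper_width'],o['ee_pos'])
E
```

```text
side 54.70140218447991 276.7939771302346 214.47761988102394 [[-0.965, -0.133, 0.224, 0.345], [-0.261, 0.538, -0.802, 0.771], [-0.014, -0.832, -0.554, 0.662], [0.0, 0.0, 0.0, 1.0]]
top 55.35773410154506 276.298552774143 216.37440162615272 [[-0.028, -0.989, 0.146, 0.43], [-1.0, 0.027, -0.012, 0.007], [0.008, -0.146, -0.989, 1.097], [0.0, 0.0, 0.0, 1.0]]
0.1 0.0187 [[ 9.35611522e-01  3.53031229e-01 -1.74379821e-04]
 [ 3.53031153e-01 -9.35610687e-01  1.28379644e-03]
 [ 2.90068610e-04 -1.26269625e-03 -9.99999161e-01]] 0.08545191523636239 [ 0.19413116 -0.51434402  0.23076691]
```

View pics/top0.png

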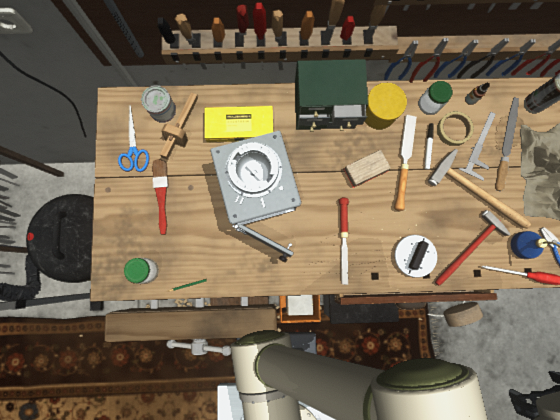

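View pics/side0.png

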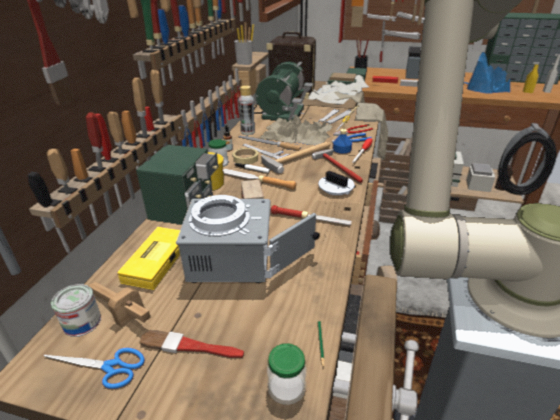

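The top view shows the mill near (255,178) with its door ajar from (235,226) to (292,254), and the lid near (416,257). Next I'll zoom in on the mill and the lid.

Run:
```python
from h import *
a=cv2.imread('pics/top0.png')
A=cv2.resize(a[125:265,200:310],None,fx=4,fy=4,interpolation=cv2.INTER_CUBIC)
B=cv2.resize(a[230:285,380:450],None,fx=5,fy=5,interpolation=cv2.INTER_CUBIC)
C=np.zeros((560,800,3),np.uint8);C[:560,:440]=A;C[:275,445:795]=B;cv2.imwrite('pics/c0.png',C)
```

```text
(no output)
```

View pics/c0.png

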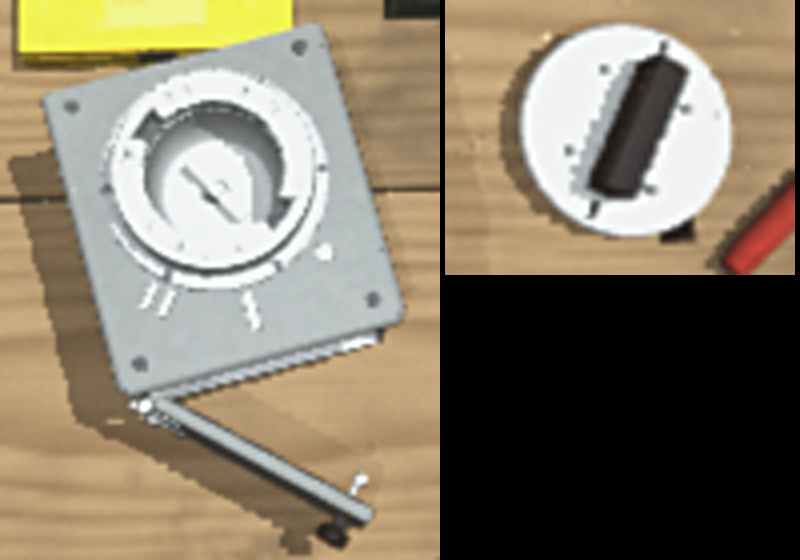

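```bash
cat >> h.py <<'E'
def cA(u,v,z): return ray('top0',200+(u+.5)/4-.5,125+(v+.5)/4-.5,z)
def cB(u,v,z): return ray('top0',380+(u-445+.5)/5-.5,230+(v+.5)/5-.5,z)
E
python3 - <<'E'
from h import *
c=[cA(*p,.13)[:2] for p in((45,95),(322,25),(403,318),(122,392))]
TL,TR,BR,BL=c
print('corners',np.round(c,4)); print('ctr',np.mean(c,0),'sizes',[np.linalg.norm(c[i]-c[i-1]) for i in range(4)])
x=(TL+TR-BL-BR);y=(TL+BL-TR-BR)
print('yaw x',np.arctan2(x[1],x[0]),'yaw y',np.arctan2(-y[0],y[1]))
n1,n2=cA(150,125,.156),cA(283,210,.156);print('mouth',(n1+n2)/2,np.linalg.norm(n1-n2),'notch',np.arctan2(*(n2-n1)[1::-1]))
yw=np.arctan2(x[1],x[0]);R=np.array([[np.cos(yw),-np.sin(yw)],[np.sin(yw),np.cos(yw)]]);m=np.mean(c,0)
print('mouth in mill',R.T@(((n1+n2)/2)[:2]-m))
print('hinge',m+R@[-.107,.0785],cA(145,405,.121)); e=cA(365,520,.121);print('edge',e,np.linalg.norm(e[:2]-m-R@[-.107,.0785]))
h=m+R@[-.107,.0785];d=R.T@(e[:2]-h);print('door ang',np.arctan2(-d[0],-d[1]))
print('lid',cB(626.5,130.5,.0225), 'diam',np.linalg.norm(cB(521,130,.0225)-cB(732,130,.0225)))
a,b=cB(663,47,.0225),cB(594,210,.0225);print('bar',np.arctan2(*(a-b)[1::-1]),(a+b)/2)
# side check: project
for n in('side0',):
  print(proj(n,[*m,.13]),proj(n,[*((n1+n2)/2)[:2],.158]),proj(n,[*cB(626.5,130.5,.0225)]),proj(n,e))
E
```

```text
corners [[ 0.7481  0.1543]
 [ 0.7894 -0.0202]
 [ 0.6007 -0.0643]
 [ 0.5596  0.1084]]
ctr [0.67445475 0.04456979] sizes [np.float64(0.19407878629397293), np.float64(0.17930021912088945), np.float64(0.19383082847122043), np.float64(0.1774894517498322)]
yaw x 0.23436033502980735 yaw y 0.23304469964990857
mouth [0.69155726 0.04717743 0.156     ] 0.09652270242743369 notch -2.177182518326056
mouth in mill [ 0.01724053 -0.0014352 ]
hinge [0.55215047 0.09607621] [0.55236053 0.09532398 0.121     ]
edge [ 0.47834472 -0.03725227  0.121     ] 0.15239347164015257
door ang 0.739935164297588
lid [ 0.47108314 -0.37687418  0.0225    ] diam 0.11347576175299887
bar -0.47327628687285644 [ 0.47238103 -0.37816767  0.0225    ]
[224.94144835 218.10163907] [216.56694136 207.68002638] [334.82244951 182.80473547] [313.87498593 213.69737193]
```

Run:
```python
from h import *
y=.2337;R=np.array([[np.cos(y),-np.sin(y)],[np.sin(y),np.cos(y)]]);h=np.array([.5522,.0957])
p=robot.get_obs()['ee_pos'][:2]
for th,c,r in((.74,.06,.11),(.74,.025,.11),(.6,.018,.11),(.45,.018,.11),(.3,.018,.11),(.15,.018,.11),(.06,.014,.11),(0,.012,.11),(-.05,.012,.11)):
    q=h+R@(r*np.array([-np.sin(th),-np.cos(th)])+c*np.array([-np.cos(th),np.sin(th)])); print(th,q.round(4),((q-p)*10).round(2));p=q
```

```text
0.74 [0.4464 0.0286] [2.52 5.43]
0.74 [0.477  0.0116] [ 0.31 -0.17]
0.6 [ 0.496  -0.0006] [ 0.19 -0.12]
0.45 [ 0.511  -0.0079] [ 0.15 -0.07]
0.3 [ 0.527  -0.0129] [ 0.16 -0.05]
0.15 [ 0.5435 -0.0154] [ 0.17 -0.03]
0.06 [ 0.5574 -0.0151] [0.14 0.  ]
0 [ 0.566  -0.0141] [0.09 0.01]
-0.05 [ 0.5715 -0.0133] [0.05 0.01]
```

```bash
python3 -m pendant '[[[0.25,0.54,0],[0,0,0],0],[[0.25,0.54,0],[0,0,0],0],[[0.25,0.54,0],[0,0,0],0],[[0.25,0.54,0],[0,0,0],0],[[0.25,0.54,0],[0,0,0],0],[[0.25,0.54,0],[0,0,0],0],[[0.25,0.54,0],[0,0,0],0],[[0.25,0.54,0],[0,0,0],0]]' 40; python3 -m pendant '[[[0.25,0.54,0],[0,0,0],0],[[0.25,0.54,0],[0,0,0],0],[[0,0,-0.4],[0,0,0],0],[[0,0,-0.5],[0,0,0],0],[[0,0,-0.4],[0,0,0],0],[[0,0,0],[0,0,0],0]]'; python3 -c "
from h import *
f=grab('top','t1');g=grab('side','s1')
cv2.imwrite('pics/c1.png',np.hstack([cv2.resize(f['img'][125:300,190:330],None,fx=2.8,fy=2.8),cv2.resize(g['img'][150:325,170:330],None,fx=2.4,fy=2.8)]))"
```

```text
time_s: 1.1
ee_pos: [0.3945, -0.0807, 0.2313]
ee_rot: [[0.936, 0.353, 0.0], [0.353, -0.936, -0.0], [0.0, 0.0, -1.0]]
contact_force: [0.4, -0.9, -0.2]
gripper_width: -0.0003
finger_force: 0.0
time_s: 1.85
ee_pos: [0.4427, 0.0257, 0.0996]
ee_rot: [[0.936, 0.353, -0.006], [0.353, -0.936, 0.001], [-0.005, -0.003, -1.0]]
contact_force: [0.4, -0.5, 0.9]
gripper_width: -0.0001
finger_force: 0.0
```

View pics/c1.png

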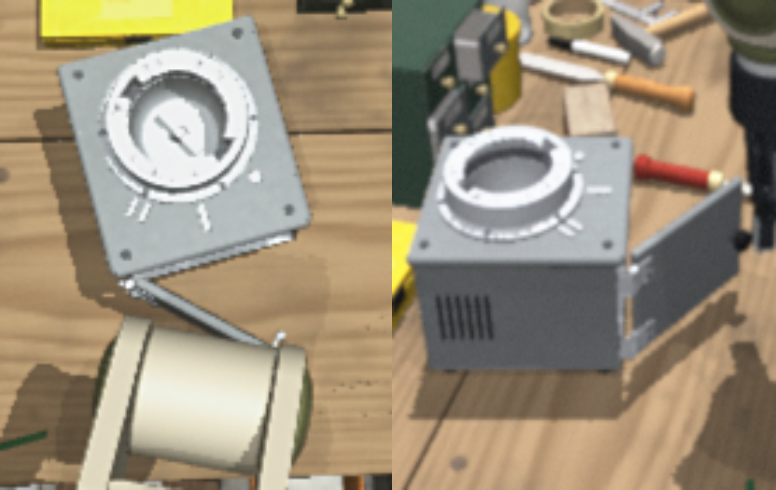

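The finger stands in front of the door's outer face, clear of it. Now I'll push along the arc.

```bash
python3 -m pendant '[[[0.32,-0.15,-0.05],[0,0,0],0],[[0.2,-0.12,0],[0,0,0],0],[[0.16,-0.08,0],[0,0,0],0],[[0.16,-0.05,0],[0,0,0],0],[[0.17,-0.03,0],[0,0,0],0]]'; python3 -m pendant '[[[0.12,0,0],[0,0,0],0],[[0.08,0.01,0],[0,0,0],0],[[0.05,0.01,0],[0,0,0],0],[[0,0,0],[0,0,0],0]]'; python3 -c "
from h import *
f=grab('top','t2');g=grab('side','s2')
cv2.imwrite('pics/c2.png',np.hstack([cv2.resize(f['img'][125:300,190:330],None,fx=2.8,fy=2.8),cv2.resize(g['img'][150:325,170:330],None,fx=2.4,fy=2.8)]))"
```

```text
time_s: 2.58
ee_pos: [0.5463, -0.018, 0.0986]
ee_rot: [[0.936, 0.353, 0.003], [0.353, -0.936, -0.001], [0.002, 0.002, -1.0]]
contact_force: [-0.1, 0.8, -0.1]
gripper_width: -0.0004
finger_force: 0.3
time_s: 3.08
ee_pos: [0.5691, -0.0159, 0.0971]
ee_rot: [[0.935, 0.353, -0.003], [0.353, -0.936, -0.001], [-0.003, 0.0, -1.0]]
contact_force: [-9.3, -4.0, 6.2]
gripper_width: -0.0
finger_force: 4.6
```

View pics/c2.png

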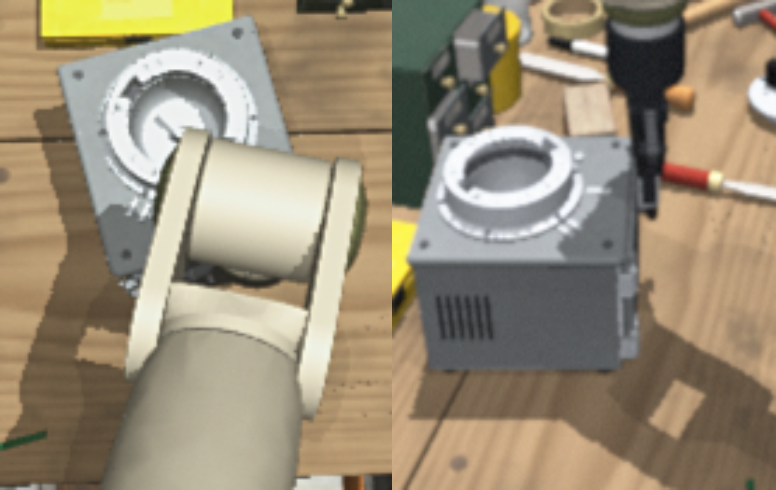

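The door looks nearly flush, and the contact force is about 10 N. I'll push a little further to make sure.

```bash
python3 -m pendant '[[[0.04,0.01,0],[0,0,0],0],[[0,0,0],[0,0,0],0]]';python3 -m pendant '[[[0.03,0.01,0],[0,0,0],0],[[0,0,0],[0,0,0],0]]'
```

```text
time_s: 3.42
ee_pos: [0.5694, -0.0158, 0.0971]
ee_rot: [[0.935, 0.353, -0.012], [0.353, -0.936, -0.003], [-0.012, -0.002, -1.0]]
contact_force: [-27.4, -11.0, 16.5]
gripper_width: -0.0002
finger_force: 14.5
time_s: 3.68
ee_pos: [0.5696, -0.0157, 0.0971]
ee_rot: [[0.935, 0.353, -0.019], [0.353, -0.936, -0.004], [-0.019, -0.002, -1.0]]
contact_force: [-41.2, -16.5, 24.8]
gripper_width: 0.0
finger_force: 22.4
```

It is rigid now, so the door is shut. I'll back off, rise and head for the lid.

```bash
python3 -m pendant '[[[-0.5,-0.1,0],[0,0,0],0],[[-0.2,-0.3,0.4],[0,0,-0.1],0.5],[[-0.02,-0.4,0.4],[0,0,-0.11],1],[[-0.02,-0.5,0.2],[0,0,-0.11],1],[[-0.02,-0.6,0],[0,0,-0.11],1],[[-0.03,-0.6,0],[0,0,-0.1],1],[[-0.03,-0.6,0],[0,0,0],1],[[-0.03,-0.5,0],[0,0,0],1]]'; python3 -m pendant '[[[0,0,0],[0,0,0],1]]'; python3 -c "
from h import *
f=grab('top','t3');g=grab('side','s3')
cv2.imwrite('pics/c3.png',np.hstack([cv2.resize(f['img'][125:300,190:330],None,fx=2.5,fy=2.8),cv2.resize(g['img'][140:315,170:370],None,fx=2.2,fy=2.8)]))"
```

```text
time_s: 4.68
ee_pos: [0.4919, -0.3758, 0.197]
ee_rot: [[0.89, -0.455, 0.001], [-0.455, -0.89, -0.001], [0.001, 0.0, -1.0]]
contact_force: [-0.4, -0.2, 0.1]
gripper_width: 0.0854
finger_force: 0.0
time_s: 4.8
ee_pos: [0.4915, -0.3767, 0.1962]
ee_rot: [[0.889, -0.458, 0.0], [-0.458, -0.889, -0.001], [0.001, 0.0, -1.0]]
contact_force: [0.8, 0.3, 0.5]
gripper_width: 0.0856
finger_force: 0.0
```

View pics/c3.png

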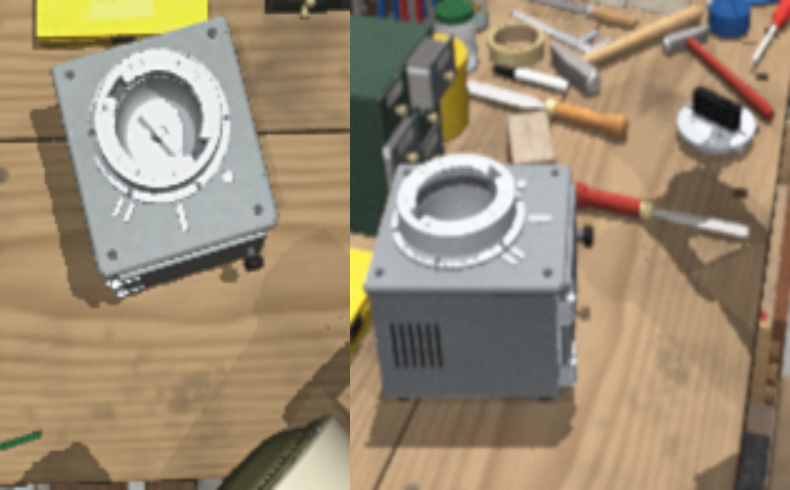

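Run:
```python
from h import *
def ell(name,roi,th,inv=False):
    g=cv2.imread(f'pics/{name}.png',0);x0,y0,x1,y1=roi
    m=(g[y0:y1,x0:x1]>th).astype(np.uint8)
    n,l,s,c=cv2.connectedComponentsWithStats(m);i=1+np.argmax(s[1:,4])
    p=cv2.convexHull(np.argwhere(l==i)[:,::-1].astype(np.int32));e=cv2.fitEllipse(p)
    return e[0][0]+x0,e[0][1]+y0,e[1],e[2]
for n,roi,z in(('top0',(388,228,446,284),.021),('s3',(305,160,365,205),.020)):
  for th in(150,185,205):
    u,v,s,a=ell(n,roi,th);print(n,th,round(u,1),round(v,1),np.round(s,1),ray(n,u,v,z).round(4))
for n,roi in(('t3',(215,130,300,205)),('s3',(180,190,245,240))):
  for th in(190,205,215):
    u,v,s,a=ell(n,roi,th);print(n,th,round(u,1),round(v,1),np.round(s,1),ray(n,u,v,.158).round(4))
```

```text
top0 150 409.8 254.8 [65.1 79.6] [ 0.4741 -0.3612  0.021 ]
top0 185 416.0 255.6 [40.6 42.8] [ 0.4713 -0.3777  0.021 ]
top0 205 416.0 255.6 [40.6 42.3] [ 0.4714 -0.3777  0.021 ]
s3 150 337.9 186.5 [53.8 76. ] [ 0.4588 -0.3601  0.02  ]
s3 185 326.6 184.8 [10.4 19.2] [ 0.4952 -0.3625  0.02  ]
s3 205 326.1 184.3 [10.4 15.9] [ 0.4973 -0.3649  0.02  ]
t3 190 254.6 167.4 [50.  56.6] [0.6885 0.0449 0.158 ]
t3 205 253.4 166.3 [48.6 53.3] [0.6914 0.0477 0.158 ]
t3 215 253.2 166.4 [48.3 52.4] [0.6913 0.0482 0.158 ]
s3 190 215.8 209.8 [28.9 59.3] [0.6899 0.0559 0.158 ]
s3 205 217.7 209.0 [28.5 53.9] [0.6869 0.0517 0.158 ]
s3 215 217.8 209.1 [28.2 53.6] [0.6866 0.0521 0.158 ]
```

```bash
python3 -m pendant '[[[-0.2,-0.01,-0.3],[0,0,0],1],[[0,0,-0.5],[0,0,0],1],[[0,0,-0.4],[0,0,0],1],[[0,0,-0.3],[0,0,0],1],[[0,0,-0.14],[0,0,0],1],[[0,0,0],[0,0,0],1]]';python3 -m pendant '[[[0,0,0],[0,0,0],0],[[0,0,0],[0,0,0],0],[[0,0,0],[0,0,0],0],[[0,0,0],[0,0,0],0],[[0,0,0],[0,0,0],0],[[0,0,0],[0,0,0],0]]' 60
```

```text
time_s: 5.65
ee_pos: [0.4725, -0.3738, 0.0325]
ee_rot: [[0.891, -0.454, -0.0], [-0.454, -0.891, 0.0], [-0.0, -0.0, -1.0]]
contact_force: [-0.5, 0.4, 0.0]
gripper_width: 0.0852
finger_force: 0.0
time_s: 6.4
ee_pos: [0.4724, -0.3751, 0.0331]
ee_rot: [[0.891, -0.455, 0.001], [-0.455, -0.891, -0.001], [0.001, 0.001, -1.0]]
contact_force: [-1.4, -0.2, 5.6]
gripper_width: 0.0187
finger_force: 59.7
```

The grip sits near the top of the bar, so I'll re-grip 6 mm lower.

```bash
python3 -m pendant '[[[0,0,0],[0,0,0],0.5],[[0,0,0],[0,0,0],0.5],[[0,0,-0.06],[0,0,0],0.5],[[0,0,0],[0,0,0],0],[[0,0,0],[0,0,0],0],[[0,0,0],[0,0,0],0],[[0,0,0],[0,0,0],0],[[0,0,0],[0,0,0],0]]' 80;python3 -m pendant '[[[0,0,0.3],[0,0,0],0],[[0,0,0.5],[0,0,0],0],[[0,0,0.6],[0,0,0],0],[[0,0,0.5],[0,0,0],0],[[0,0,0],[0,0,0],0]]'; python3 -c "
from h import *
f=grab('top','t4');g=grab('side','s4')
cv2.imwrite('pics/c4.png',np.hstack([cv2.resize(f['img'][200:320,350:480],None,fx=3,fy=3),cv2.resize(g['img'][100:220,280:410],None,fx=3,fy=3)]))"
```

```text
time_s: 7.4
ee_pos: [0.4721, -0.3745, 0.0262]
ee_rot: [[0.891, -0.454, -0.0], [-0.454, -0.891, 0.0], [-0.0, -0.0, -1.0]]
contact_force: [0.0, 0.9, -2.0]
gripper_width: 0.0186
finger_force: 78.7
time_s: 8.02
ee_pos: [0.4731, -0.3755, 0.2205]
ee_rot: [[0.891, -0.454, 0.005], [-0.454, -0.891, -0.006], [0.008, 0.003, -1.0]]
contact_force: [0.3, 0.2, -3.0]
gripper_width: 0.019
finger_force: 79.2
```

View pics/c4.png

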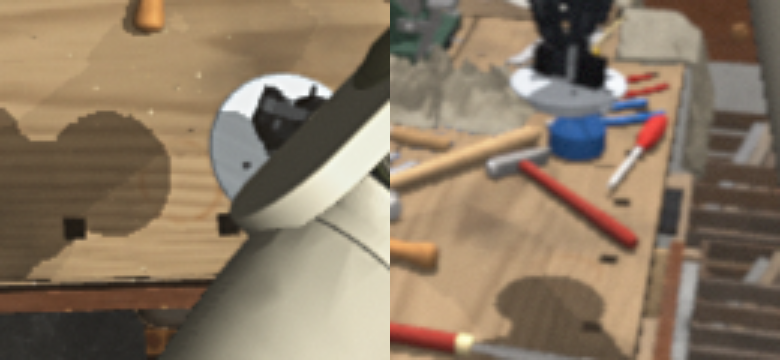

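The lid is held level. I'll carry it to above the mouth while turning it +1.405 rad.

```bash
python3 -m pendant '[[[0.27,0.53,0],[0,0,0.112],0],[[0.27,0.53,0],[0,0,0.112],0],[[0.27,0.53,0],[0,0,0.112],0],[[0.27,0.53,0],[0,0,0.112],0],[[0.27,0.53,0],[0,0,0.112],0],[[0.27,0.53,0],[0,0,0.112],0],[[0.27,0.53,0],[0,0,0.112],0],[[0.27,0.53,0],[0,0,0.112],0]]';python3 -m pendant '[[[0,0,0],[0,0,0],0],[[0,0,0],[0,0,0],0]]'; python3 -c "
from h import *
print(np.arctan2(*robot.get_obs()['ee_rot'][1::-1,0]) if hasattr(robot.get_obs()['ee_rot'],'shape') else 0)"
```

```text
time_s: 9.12
ee_pos: [0.6883, 0.0513, 0.2138]
ee_rot: [[0.589, 0.808, -0.004], [0.808, -0.589, 0.0], [-0.002, -0.003, -1.0]]
contact_force: [0.7, -0.6, -3.1]
gripper_width: 0.0189
finger_force: 79.2
time_s: 9.38
ee_pos: [0.6876, 0.0492, 0.2143]
ee_rot: [[0.594, 0.805, -0.004], [0.805, -0.594, -0.0], [-0.002, -0.003, -1.0]]
contact_force: [0.1, -0.2, -2.7]
gripper_width: 0.0187
finger_force: 79.2
0.934973888514718
```

```bash
python3 -m pendant '[[[0.025,-0.005,-0.24],[0,0,0],0],[[0,0,0],[0,0,0],0],[[0,0,0],[0,0,0],0]]'; python3 -c "
from h import *
f=grab('top','t5');g=grab('side','s5')
cv2.imwrite('pics/c5.png',np.hstack([cv2.resize(f['img'][125:235,205:305],None,fx=4,fy=4),cv2.resize(g['img'][150:260,165:265],None,fx=4,fy=4)]))"
```

```text
time_s: 9.75
ee_pos: [0.6906, 0.048, 0.1929]
ee_rot: [[0.594, 0.804, 0.0], [0.804, -0.594, -0.0], [0.0, 0.0, -1.0]]
contact_force: [0.0, 0.1, -3.0]
gripper_width: 0.0183
finger_force: 79.2
```

View pics/c5.png

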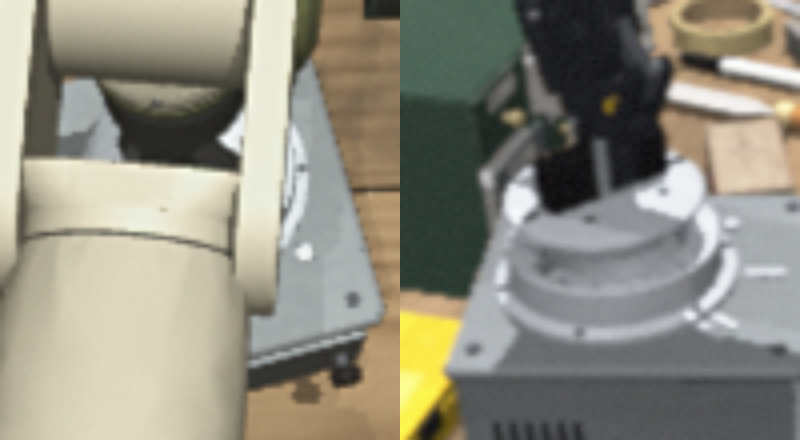

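The lid sits over the collar and looks concentric in the side view (disc from x≈503 to 706, collar from 500 to 722 in the crop). I'll lower it gently.

```bash
python3 -m pendant '[[[0,0,-0.05],[0,0,0],0],[[0,0,-0.04],[0,0,0],0],[[0,0,0],[0,0,0],0]]'; python3 -m pendant '[[[0,0,-0.04],[0,0,0],0],[[0,0,0],[0,0,0],0]]'; python3 -c "
from h import *
for n,c in(('lid',[.6906,.048,.185]),('mouth',[.690,.0488,.158]),('mouth',[.690,.0488,.130])):
  r=.057 if n=='lid' else .0615
  P=np.array([proj('s5',[c[0]+r*np.cos(t),c[1]+r*np.sin(t),c[2]]) for t in np.arange(0,6.28,.05)])
  print(n,(P.min(0)-[165,150])*4+[400,0],(P.max(0)-[165,150])*4+[400,0])"
```

```text
time_s: 10.22
ee_pos: [0.6905, 0.0489, 0.1829]
ee_rot: [[0.593, 0.805, -0.001], [0.805, -0.593, 0.0], [-0.0, -0.001, -1.0]]
contact_force: [-0.7, -0.1, -1.4]
gripper_width: 0.0189
finger_force: 79.2
time_s: 10.48
ee_pos: [0.6909, 0.0487, 0.1815]
ee_rot: [[0.593, 0.805, 0.003], [0.805, -0.593, -0.001], [0.001, 0.003, -1.0]]
contact_force: [-5.0, -2.0, 7.5]
gripper_width: 0.0189
finger_force: 80.7
lid [500.87422351 141.9428146 ] [703.34581145 246.75325941]
mouth [499.48339662 177.76686583] [714.59764101 293.66037817]
mouth [505.87627217 216.76520224] [717.41574132 335.09394076]
```

```bash
python3 -m pendant '[[[-0.02,-0.01,0],[0,0,0],0],[[0,0,0],[0,0,0],0]]'; python3 -c "
from h import *
print(robot.get_obs()['ft_torque'])"; python3 -m pendant '[[[0,0,-0.02],[0,0,0],0],[[0,0,0],[0,0,0],0]]';python3 -c "
from h import *
print(robot.get_obs()['ft_torque'])"
```

```text
time_s: 10.72
ee_pos: [0.6887, 0.0475, 0.1794]
ee_rot: [[0.593, 0.805, 0.0], [0.805, -0.593, -0.001], [-0.0, 0.001, -1.0]]
contact_force: [1.8, -1.7, -0.3]
gripper_width: 0.0191
finger_force: 79.4
[-0.35476572 -0.23599147  0.01030401]
time_s: 10.98
ee_pos: [0.6887, 0.0475, 0.1768]
ee_rot: [[0.594, 0.805, -0.0], [0.805, -0.594, -0.001], [-0.001, 0.0, -1.0]]
contact_force: [2.4, -2.6, -1.3]
gripper_width: 0.0187
finger_force: 79.2
[-0.7260855  -0.34150089 -0.05613915]
```

It dropped in, so I'll ease it sideways and continue down.

```bash
python3 -m pendant '[[[0.005,-0.007,-0.03],[0,0,0],0],[[0,0,0],[0,0,0],0]]'; python3 -m pendant '[[[0,0,-0.03],[0,0,0],0],[[0,0,0],[0,0,0],0]]';python3 -m pendant '[[[0,0,-0.02],[0,0,0],0],[[0,0,0],[0,0,0],0]]'
```

```text
time_s: 11.22
ee_pos: [0.6889, 0.0474, 0.1736]
ee_rot: [[0.593, 0.805, -0.001], [0.805, -0.593, 0.0], [-0.001, -0.001, -1.0]]
contact_force: [0.2, -1.0, -3.1]
gripper_width: 0.0186
finger_force: 79.3
time_s: 11.48
ee_pos: [0.689, 0.0474, 0.1709]
ee_rot: [[0.593, 0.805, -0.001], [0.805, -0.593, 0.0], [-0.0, -0.001, -1.0]]
contact_force: [0.5, -1.1, -3.2]
gripper_width: 0.0185
finger_force: 79.3
time_s: 11.72
ee_pos: [0.689, 0.0474, 0.1691]
ee_rot: [[0.593, 0.805, -0.001], [0.805, -0.593, 0.0], [-0.0, -0.001, -1.0]]
contact_force: [0.6, -0.2, -1.9]
gripper_width: 0.0188
finger_force: 79.3
```

```bash
python3 -m pendant '[[[0,0,-0.015],[0,0,0],0],[[0,0,0],[0,0,0],0]]';python3 -m pendant '[[[0,0,-0.01],[0,0,0],0],[[0,0,0],[0,0,0],0]]'
```

```text
time_s: 11.98
ee_pos: [0.6892, 0.0474, 0.1685]
ee_rot: [[0.593, 0.805, 0.001], [0.805, -0.593, 0.0], [0.001, 0.001, -1.0]]
contact_force: [-2.5, 0.0, 3.0]
gripper_width: 0.0187
finger_force: 79.9
time_s: 12.22
ee_pos: [0.6892, 0.0474, 0.1685]
ee_rot: [[0.593, 0.805, 0.002], [0.805, -0.593, -0.0], [0.001, 0.001, -1.0]]
contact_force: [-3.8, -0.8, 8.8]
gripper_width: 0.0186
finger_force: 80.8
```

The lid is seated at the predicted height. I'll relieve the pressure and turn it clockwise.

```bash
python3 -m pendant '[[[0,0,0.01],[0,0,0],0],[[0,0,0],[0,0,-0.06],0],[[0,0,0],[0,0,-0.06],0],[[0,0,0],[0,0,-0.06],0],[[0,0,0],[0,0,-0.06],0],[[0,0,0],[0,0,0],0]]' 110;python3 -c "
from h import *
print(robot.get_obs()['ft_torque'])"; python3 -m pendant '[[[0,0,0],[0,0,-0.06],0],[[0,0,0],[0,0,-0.06],0],[[0,0,0],[0,0,-0.06],0],[[0,0,0],[0,0,0],0],[[0,0,0],[0,0,0],0]]' ;python3 -c "
from h import *
o=robot.get_obs();print(o['ft_torque'],np.arctan2(o['ee_rot'][1][0],o['ee_rot'][0][0]))"
```

```text
time_s: 12.98
ee_pos: [0.6896, 0.0468, 0.1686]
ee_rot: [[0.849, 0.529, 0.002], [0.529, -0.849, -0.001], [0.001, 0.002, -1.0]]
contact_force: [-1.0, -2.3, 4.8]
gripper_width: 0.0183
finger_force: 108.2
[-0.20087766  0.23092319 -0.10321681]
time_s: 13.6
ee_pos: [0.6895, 0.047, 0.1686]
ee_rot: [[0.962, 0.272, 0.001], [0.272, -0.962, -0.0], [0.001, 0.001, -1.0]]
contact_force: [0.1, -0.4, 5.2]
gripper_width: 0.0181
finger_force: 108.2
[-0.01731755  0.39391483 -0.09505796] 0.2756111111891266
```

```bash
python3 -m pendant '[[[0,0,0],[0,0,-0.026],0],[[0,0,0],[0,0,0],0],[[0,0,0],[0,0,0],0]]' ;python3 -c "
from h import *
o=robot.get_obs();print(o['ft_torque'],np.arctan2(o['ee_rot'][1][0],o['ee_rot'][0][0]))
f=grab('top','t6');g=grab('side','s6')
cv2.imwrite('pics/c6.png',np.hstack([cv2.resize(f['img'][125:265,205:305],None,fx=4,fy=4),cv2.resize(g['img'][150:290,165:265],None,fx=4,fy=4)]))"
```

```text
time_s: 13.98
ee_pos: [0.6894, 0.0471, 0.1686]
ee_rot: [[0.973, 0.233, 0.001], [0.233, -0.973, -0.0], [0.001, 0.001, -1.0]]
contact_force: [-1.3, -1.6, 5.6]
gripper_width: 0.0181
finger_force: 108.2
[-0.00835511  0.33066906 -0.03883468] 0.23499580542270626
```

View pics/c6.png

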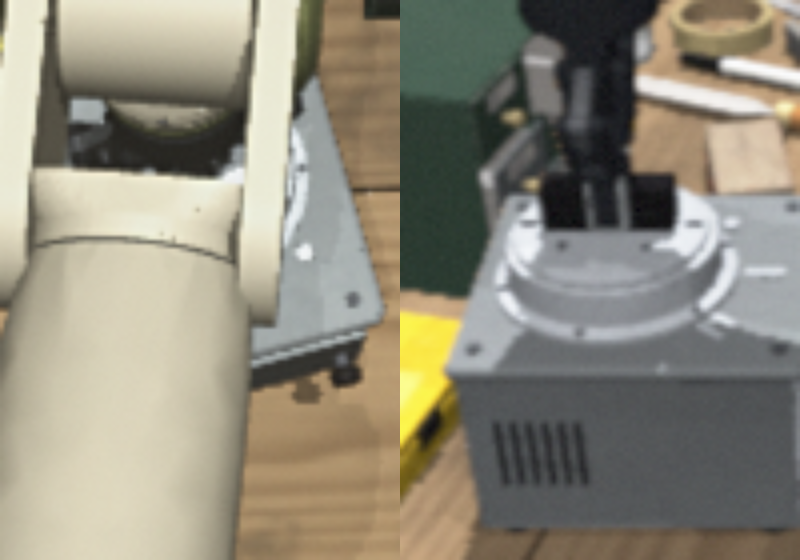

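```bash
python3 -m pendant '[[[0,0,0.015],[0,0,0],0],[[0,0,0],[0,0,0],0],[[0,0,0],[0,0,0],0]]' ;python3 -c "
from h import *
o=robot.get_obs();print(o['ft_torque'],o['joint_efforts'],np.arctan2(o['ee_rot'][1][0],o['ee_rot'][0][0]))
for w in(.235,.285,.185):
  for r in(-.039,.039,-.055,.055):
    z=.196 if abs(r)<.05 else .165
    print(w,r,((proj('s6',[.6893+r*np.cos(w),.0472+r*np.sin(w),z])-[165,150])*4+[400,0]).round(0))"
```

```text
time_s: 14.45
ee_pos: [0.6892, 0.0471, 0.1688]
ee_rot: [[0.972, 0.233, -0.0], [0.233, -0.972, -0.0], [-0.0, 0.0, -1.0]]
contact_force: [1.2, -1.3, -3.2]
gripper_width: 0.0185
finger_force: 107.6
[-0.19708428 -0.24372004  0.17461065] [  0.70826562 -62.2988677  -24.01365101   0.28118139   0.44760752
   0.14300516] 0.2350971238887574
0.235 -0.039 [672. 175.]
0.235 0.039 [535. 174.]
0.235 -0.055 [704. 221.]
0.235 0.055 [514. 221.]
0.285 -0.039 [673. 173.]
0.285 0.039 [534. 176.]
0.285 -0.055 [705. 219.]
0.285 0.055 [513. 223.]
0.185 -0.039 [672. 177.]
0.185 0.039 [536. 173.]
0.185 -0.055 [704. 224.]
0.185 0.055 [515. 218.]
```

The moment is now 0.17 N m, which matches the ring spring. The lid is seated and the bar lines up with the mark, so I'm handing it in.

```bash
python3 -c "
from rig import robot
print(robot.finish_job())"
```

```text
the job is handed in; nothing more can be done
None
```

The mill door is pushed shut, and the lid is seated in the mouth, turned clockwise to the pulse mark and still held there by the gripper; the job was handed in at about 14.5 s, with no result reported back.

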